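# Cull the worn blade base

### The arm

A 7-joint arm with a two-finger parallel gripper is mounted at the origin on a cart in front of the work surface, level with it; the furniture and walls round the work are solid. World frame = base frame: x ahead of the robot, y to its left, z up, the work surface at z = 0. Lengths are in m, angles in rad, forces in N, time in s.
With the tool pointing down it reaches from about 0.425 to 0.925 m from the base axis. Payload 6.8 kg.
Tool frame: the origin (TCP) lies between the finger pads; the fingertips stand 11 mm ahead of it and the grasp point (between the pads) lies 8 mm behind it; z points along the fingers, y is the line along which they close (so a half turn about z gives the same grasp; the last joint's range is limited). The gripper opens to 85 mm and grips with 20 to 120 N. Pads are 22 mm wide; open, the fingers measure 114 mm over their backs; the gripper's body (76 mm by 85 mm) begins 54 mm behind the grasp point. The pads swing forward as they close: fully open they stand 13 mm farther back than shut.
Start: joints at [-1.42, 0.477, 0.022, 1.555, -0.011, 1.109, -0.083], TCP at [0.173, 0.653, 0.242] pointing down, gripper open.
Joint ranges: [-2.96, 2.96], [-0.34, 2.1], [-1.41, 1.46], [0.24, 2.44], [-1.37, 4.51], [0.17, 1.92], [-2.96, 2.96]. Speed limits (rad/s): [2.39, 2.39, 3.14, 3.14, 3.14, 3.14, 3.14].

### API

Orientations are given as a rotation vector (axis times angle).
In Python, from bench import r gives the robot as it stands.
- The arm moves only by the tool send_rows, never from a script. Its argument "deltas" is a list of rows, each an object of numbers: "dx", "dy", "dz": the shift along the world's x, y, z in mm; "rx", "ry", "rz": the turn, a rotation vector about the world's x, y, z in degrees. A call has 1 to 5 rows; each row is the pose to reach, as a shift and turn from the pose commanded when the call began; what a row does not reach only later rows make up. A row lasts 1/12 s, in which the tool goes at most 41.7 mm and 7.16 degrees, less where a joint would pass 70% of its speed; a pose out of reach is approached as far as the arm can. A call with a gripper value outside its range is refused whole. "jaw" is the finger opening in mm, from 0 to 85.4, set as the call begins (left out, the last holds). The fingers move at their own pace and stop on an object; "newtons" is the grip in N (left out, the last holds). Time passes only in rows, so rows that repeat a pose let the fingers close. It gives the time, the measured TCP pose, the force, the opening and the grip force at its end, in the units of the state.
- r.get_obs(): the state, without advancing time (a new reading comes with each control period).
- r.grab_frame(name): name is "scene" or "side" or "wrist"; returns a dict with "frame" (384x512x3 uint8, blue, green, red), "z_map" (384x512 float32, m along the optical axis (not along the pixel's ray), 0 where there is no reading), "vertical_fov" (degrees; the focal length in pixels is half the picture's height over the tangent of half this angle, whatever the lens; pixels are square), "cx", "cy" (the principal point, pixels), "xyz" and "orientation" of the camera in the world. Camera axes: x right, y down, z forward; pixel columns grow to the right and rows downward; lengths in m; the calibration is good to about 2 mm. The wrist camera is an equidistant fisheye: a pixel r from the principal point sees the ray r / f radians off the axis. A picture is of the moment at which its call begins.
- r.hand_in(): hands the job in; it is judged then, once.
The state is a dict: "clock": time; "joints": joint angles; "qvel": joint speeds; "tau": joint torques, N m; "tcp_pos": TCP position; "orientation": TCP orientation; "contact_force": force on the tool from outside, world axes, zero at the start; "moment": the same for the moment, N m; "grip_width": finger opening in m; "gripper_force": force on a finger pad.
Only numpy, scipy, OpenCV 4.12 (cv2) and the standard library are available. Lean on these libraries where they do the work, as an engineer would, in place of code of your own. Each camera call takes 0.05 s, during which the arm holds its last target. There are 200 camera calls.

### The job

Three small blending cups stand upright in their caddy, each closed by a screw-on blade base with a white drive coupling on top. One coupling has lost half of its teeth: unscrew that blade base, lift it straight off its cup and finish while still holding it up in the gripper, upright and still, with the blades well clear above the cup. Some of these cups have a reverse thread and nothing shows which, so try loosening it both ways; leave the other two bases screwed on as they are and do not disturb the fruit, the teaspoon or the glass.

Things in the scene. Friction and masses are not known exactly. Their poses are not given: they have to be found in the camera images.
- caddy: Grey plastic caddy, 104 x 322 mm plate 15 mm high, fixed to the tray, holding three upright clear cups in a row 105 mm apart along its own y axis (at y = -105, 0, +105 mm). The cups are keyed in: they neither turn nor lift. Cups at most 51 mm across, rim of the mouth 132 mm above the table. Origin: centre of the underside, z up.
- base_worn: Worn blade base, on any one of the cups. Black ribbed collar 57 mm across, 21 mm high, seated 114 to 135 mm above the table; on top a white coupling star 43 mm across, up to 37 mm above the collar's lower edge, three adjacent teeth of six broken to stubs. Blades 23 mm across reach 9 mm below the collar, inside the cup's mouth. 55 to 100 g. Origin: on the axis at the collar's lower edge, z up.
- base_worn_rib (a point): Point on its collar edge, 28 mm from the axis along its own x. Thread of unknown hand (right: loosens counter-clockwise from above; left: clockwise). The closing way is blocked within 5 degrees; the loosening way turns easily without rising, free to lift from about 60 degrees, stopped at about 84. Before that it lifts 4 mm at most.
- base_a: Sound blade base on another cup, same shape and frame as base_worn but with all six coupling teeth. To be left alone.
- base_b: Sound blade base on the remaining cup, like base_a. To be left alone.
- base_a_rib (a point): Point on base_a's collar, 28 mm from the axis along its own x, at the lower edge.
- base_b_rib (a point): Point on base_b's collar, 28 mm from the axis along its own x, at the lower edge.
- lemon: Loose lemon, 71 x 53 x 54 mm, lying on the tray. Bystander.
- lime: Loose lime, 52 x 46 x 46 mm, lying on the tray. Bystander.
- teaspoon: Loose metal teaspoon, 133 x 28 x 9 mm, lying on the tray. Bystander.
- glass: Loose clear tumbler, 70 mm across, 80 mm high, standing on the tray. Bystander.
Mind the look-alikes: they are no part of the job. What is shaped like the base_worn but purple is not meant.

How it is judged:
By the outcome, as a careful person would: the job done as asked, in the order asked, and still so for the second after the job is handed in, while the arm keeps its last pose, push and grip.
It also fails if it takes over 40 s, if anything falls off the work surface, if the arm or the gripper's body presses on something with over 40 N, if the wrist force passes 120 N, or if a joint passes its speed limit or range.

## Working session

There is one attempt and no reset: what is moved stays moved. The work goes in short steps, Python scripts to look and compute and a tool call to move; the robot and the scene stay as the last step left them, time stands still between calls to the robot, and variables do not carry over. Pictures are saved under pics/ and viewed, at most 10 in all, crops included, and the job is handed in when it is done.

Besides the shell and the picture viewer there is one more tool, called after "Call:" by a JSON object that holds its "fn" and its "kwargs", one argument or row to a line. send_rows: Moves the arm, as the interface text tells. Its arguments: {"type":"object","properties":{"deltas":{"type":"array","items":{"type":"object","properties":{"dx":{"type":"number"},"dy":{"type":"number"},"dz":{"type":"number"},"rx":{"type":"number"},"ry":{"type":"number"},"rz":{"type":"number"}}}},"jaw":{"type":"number"},"newtons":{"type":"number"}},"required":["deltas"]}

```bash
mkdir -p pics; cat > h.py <<'E'
import numpy as np,cv2
from scipy.spatial.transform import Rotation as R
from bench import r
def grab(n):
    f=r.grab_frame(n); np.savez(f'/tmp/{n}.npz',**{k:np.array(v) for k,v in f.items()}); return f
def load(n): return np.load(f'/tmp/{n}.npz')
def rot(o):
    o=np.array(o); return R.from_rotvec(o).as_matrix() if o.shape==(3,) else (o if o.shape==(3,3) else R.from_quat(o).as_matrix())
def cloud(f):
    z=f['z_map']; h,w=z.shape; fl=h/2/np.tan(np.radians(float(f['vertical_fov']))/2)
    u,v=np.meshgrid(np.arange(w),np.arange(h))
    p=np.stack([(u-f['cx'])/fl*z,(v-f['cy'])/fl*z,z],-1)
    return p@rot(f['orientation']).T+np.array(f['xyz'])
E
python3 - <<'E'
from h import *
o=r.get_obs();print(o)
a=grab('scene');b=grab('side')
for n,f in(('scene',a),('side',b)):
    print(n,f['vertical_fov'],f['xyz'],f['orientation']); cv2.imwrite(f'pics/{n}0.png',cv2.resize(f['frame'],(800,600),interpolation=cv2.INTER_CUBIC))
E
```

```text
{'clock': 0.0, 'joints': array([-1.42010328,  0.47781234,  0.02235766,  1.55645178, -0.01148704,
        1.10924613, -0.08309414]), 'qvel': array([-0.00084119,  0.00028924,  0.00111434, -0.00181771, -0.00092869,
        0.00125804, -0.00104458]), 'tau': array([ 3.40745892e-04, -5.96439064e+01,  1.60770714e+00, -2.81213075e+01,
        1.23617897e-02,  9.09469934e-03,  3.80202067e-06]), 'tcp_pos': array([0.1726257 , 0.65197803, 0.24131768]), 'orientation': array([-4.05340477e-01, -3.11525324e+00,  2.80759993e-03]), 'contact_force': array([ 0.37915912, -0.51808968, -0.08602613]), 'moment': array([-0.00053989,  0.0090163 , -0.03029907]), 'gripper_force': 0.0, 'grip_width': 0.08553545921213453}
scene 51.14813813776548 [-0.0116282  -0.65322889  0.64688295] [-2.0624303   0.81294735 -0.39345652]
side 52.992735697186355 [-0.16589115 -0.87645491  0.65088664] [-1.95241823  0.72586408 -0.42983187]
```

View pics/scene0.png

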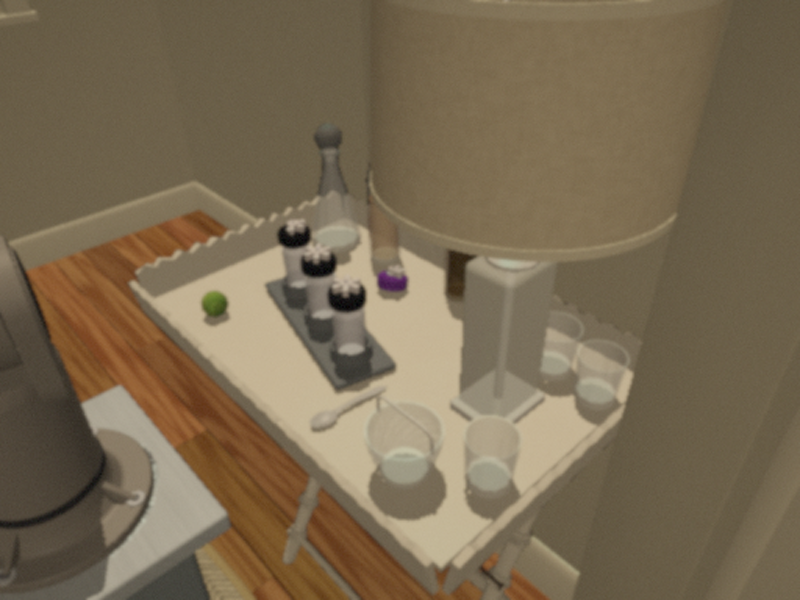

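View pics/side0.png

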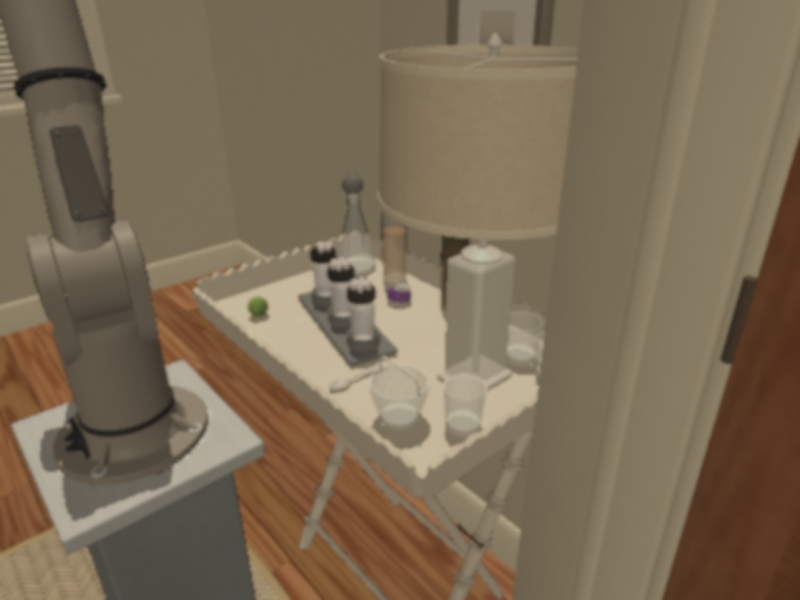

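The scene view shows the three black-collared bases with white stars at about (295,232), (319,260) and (347,292). A purple look-alike lies on the tray at (393,280), with the lamp to the right, the lime at (215,303) and the spoon at (345,408). I'll locate the bases and enlarge them.

```bash
python3 - <<'E'
from h import *
f=load('scene'); P=cloud(f); k=.64
im=f['frame']; hsv=cv2.cvtColor(im,cv2.COLOR_BGR2HSV)
cv2.imwrite('pics/crop.png',cv2.resize(im[130:215,165:260],(760,680)[:2] if 0 else (670,600),interpolation=cv2.INTER_CUBIC))
def pt(u,v): 
    u=int(u*k);v=int(v*k); return np.nanmedian(P[v-1:v+2,u-1:u+2].reshape(-1,3),0).round(3)
for n,u,v in [('lime',215,303),('purple',393,282),('cadcorner',340,385),('cadfar',272,290),('cadright',390,367),('spoon',322,422),('lampbase',500,400),('shade low',500,235),('shade L',380,150),('decanter',328,137),('tube',382,235)]: print(n,pt(u,v))
# stars/collars: points 0.11<z<0.17 in window
w=np.zeros(P.shape[:2],bool); w[135:215,165:245]=1
m=w&(P[...,2]>.137)&(P[...,2]<.165)&(f['z_map']>0)
n,l,s,c=cv2.connectedComponentsWithStats(m.astype(np.uint8))
for i in range(1,n):
    if s[i,4]>15:
        q=P[l==i]; print(s[i],q.mean(0).round(4),q.min(0).round(3),q.max(0).round(3))
lam=(P[...,2]>.2)&(P[...,0]<1.3)&(f['z_map']>0); lam[:,:230]=0
q=P[lam]; print('lamp',q.min(0),np.percentile(q,[1,50,99],axis=0).round(3))
E
```

```text
lime [0.343 0.201 0.037]
purple [0.607 0.041 0.032]
cadcorner [ 0.383 -0.086  0.012]
cadfar [0.45  0.193 0.014]
cadright [ 0.464 -0.106  0.013]
spoon [ 0.325 -0.119  0.001]
lampbase [ 0.485 -0.301  0.064]
shade low [ 0.386 -0.352  0.37 ]
shade L [ 0.375 -0.204  0.41 ]
decanter [0.645 0.258 0.231]
tube [0.665 0.136 0.066]
[180 140  17  11 113] [0.4875 0.151  0.1439] [0.465 0.137 0.137] [0.509 0.178 0.152]
[194 156  19  13 157] [0.4609 0.0527 0.1451] [0.442 0.036 0.137] [0.484 0.077 0.151]
[212 176  20  15 194] [ 0.4365 -0.0494  0.1451] [ 0.418 -0.068  0.137] [ 0.46  -0.025  0.151]
lamp [ 0.35856469 -0.66125923  0.20001532] [[ 0.363 -0.636  0.206]
 [ 0.396 -0.424  0.433]
 [ 0.762 -0.177  0.567]]
```

View pics/crop.png

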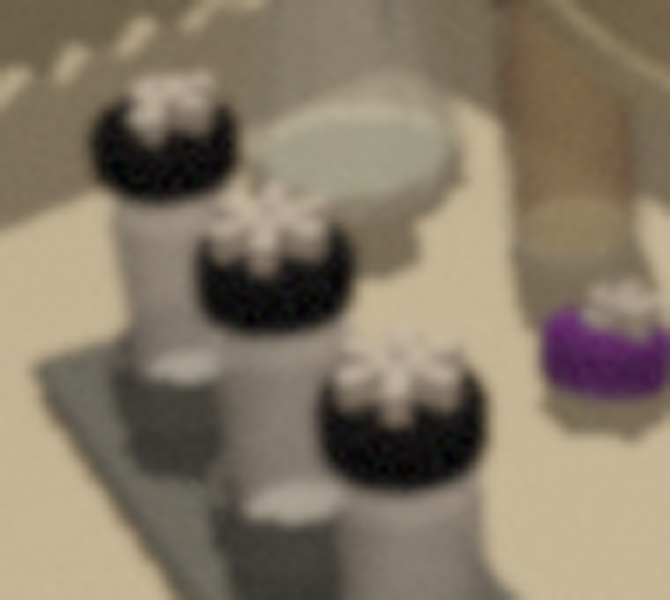

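The far base at crop (165,110) seems to have only part of its star. The middle one (265,225) and the near one (395,370) look like full six-tooth stars. The purple one is excluded. I'll move above the far one and confirm with the wrist camera.

Call:
{"fn": "send_rows", "kwargs": {
  "deltas": [
    {"dx":21,"dy":-33,"dz":2,"rz":-4},
    {"dx":42,"dy":-66,"dz":4,"rz":-8},
    {"dx":63,"dy":-99,"dz":6,"rz":-12},
    {"dx":84,"dy":-132,"dz":8,"rz":-16},
    {"dx":105,"dy":-166,"dz":10,"rz":-20}
  ]
}}

```text
$.deltas[0]: bad value
```

Call:
{"fn": "send_rows", "kwargs": {
  "deltas": [
    {"dx":21,"dy":-33,"dz":2,"rz":-4},
    {"dx":42,"dy":-66,"dz":4,"rz":-8},
    {"dx":63,"dy":-99,"dz":6,"rz":-12},
    {"dx":84,"dy":-132,"dz":8,"rz":-16},
    {"dx":105,"dy":-166,"dz":10,"rz":-20}
  ]
}}

```text
$.deltas[0]: bad value
```

Call:
{"fn": "send_rows", "kwargs": {
  "deltas": [
    {"dx":21,"dy":-33,"dz":2,"rz":-4},
    {"dx":42,"dy":-66,"dz":4,"rz":-8},
    {"dx":63,"dy":-99,"dz":6,"rz":-12},
    {"dx":84,"dy":-132,"dz":8,"rz":-16},
    {"dx":104,"dy":-166,"dz":10,"rz":-18}
  ]
}}

```text
$.deltas[0]: bad value
```

```bash
python3 - <<'E'
from h import *
o=r.get_obs();print(o['clock'],o['joints'],o['tcp_pos'],o['orientation'],o['contact_force'])
f=grab('wrist');print(f['vertical_fov'],f['xyz'],f['orientation'],f['cx'],f['cy'])
cv2.imwrite('pics/w1.png',cv2.resize(f['frame'],(800,600),interpolation=cv2.INTER_CUBIC))
E
```

```text
0.1 [-1.42012592  0.47770761  0.02232771  1.55635843 -0.01150461  1.10933038
 -0.08306875] [0.17259198 0.65201377 0.24142677] [-4.05231430e-01 -3.11524008e+00  2.62720170e-03] [ 0.43754872 -0.63322441  0.5285708 ]
65.70646984690485 [0.09704435 0.67350715 0.37346203] [2.28073884 1.75890866 0.27388999] 257.5204945504179 191.85588023124473
```

View pics/w1.png

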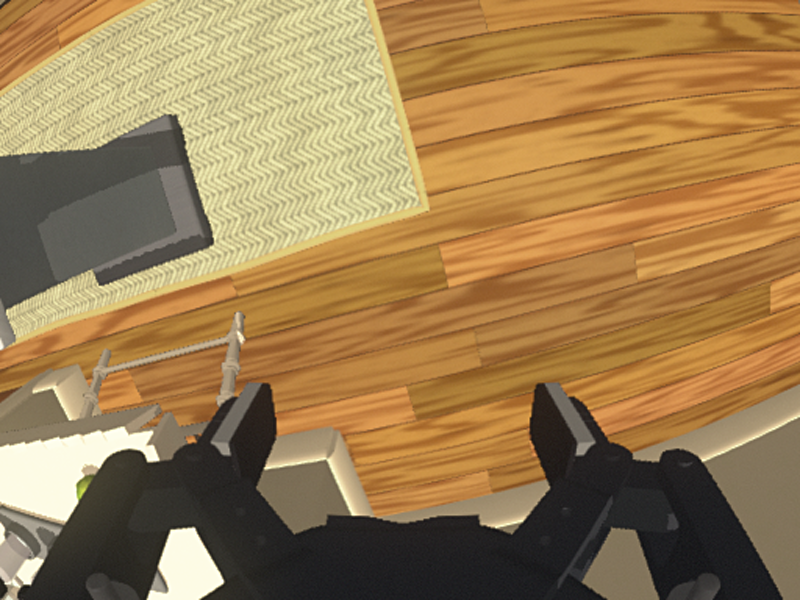

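The wrist image shows only the floor and the tray edge, because the moves were refused. I'll resend with all six keys.

Call:
{"fn": "send_rows", "kwargs": {
  "deltas": [
    {"dx":21,"dy":-33,"dz":2,"rx":0,"ry":0,"rz":-4},
    {"dx":42,"dy":-66,"dz":4,"rx":0,"ry":0,"rz":-8},
    {"dx":63,"dy":-99,"dz":6,"rx":0,"ry":0,"rz":-12},
    {"dx":84,"dy":-132,"dz":8,"rx":0,"ry":0,"rz":-16},
    {"dx":105,"dy":-166,"dz":10,"rx":0,"ry":0,"rz":-20}
  ]
}}

```text
clock: 0.57
tcp_pos: [0.2784, 0.4848, 0.2521]
orientation: [-0.945, -2.996, 0.0]
contact_force: [0.8, 0.0, 0.6]
grip_width: 0.0854
gripper_force: 0.0
```

Call:
{"fn": "send_rows", "kwargs": {
  "deltas": [
    {"dx":21,"dy":-33,"dz":2,"rx":0,"ry":0,"rz":-4},
    {"dx":42,"dy":-66,"dz":4,"rx":0,"ry":0,"rz":-8},
    {"dx":63,"dy":-99,"dz":6,"rx":0,"ry":0,"rz":-12},
    {"dx":84,"dy":-132,"dz":8,"rx":0,"ry":0,"rz":-16},
    {"dx":105,"dy":-166,"dz":10,"rx":0,"ry":0,"rz":-20}
  ]
}}

```text
clock: 0.98
tcp_pos: [0.3833, 0.3188, 0.2624]
orientation: [-1.451, -2.786, -0.0]
contact_force: [1.3, 0.6, 0.1]
grip_width: 0.0854
gripper_force: 0.0
```

Call:
{"fn": "send_rows", "kwargs": {
  "deltas": [
    {"dx":21,"dy":-33,"dz":0,"rx":0,"ry":0,"rz":-4},
    {"dx":42,"dy":-66,"dz":0,"rx":0,"ry":0,"rz":-8},
    {"dx":63,"dy":-99,"dz":0,"rx":0,"ry":0,"rz":-12},
    {"dx":84,"dy":-132,"dz":0,"rx":0,"ry":0,"rz":-16},
    {"dx":104,"dy":-166,"dz":0,"rx":0,"ry":0,"rz":-18}
  ]
}}

```text
clock: 1.4
tcp_pos: [0.4874, 0.1529, 0.2624]
orientation: [-1.869, -2.525, -0.001]
contact_force: [1.3, 0.6, 0.1]
grip_width: 0.0852
gripper_force: 0.0
```

```bash
python3 - <<'E'
from h import *
o=r.get_obs();print(o['clock'],o['joints'],o['tcp_pos'],o['orientation'],o['contact_force'])
f=grab('wrist');print(f['vertical_fov'],f['xyz'],f['orientation'],f['cx'],f['cy'])
cv2.imwrite('pics/w2.png',cv2.resize(f['frame'],(800,600),interpolation=cv2.INTER_CUBIC))
E
```

```text
1.4 [-0.8303473   0.18954223  0.4662636   1.94436147 -0.09934496  1.0293214
 -0.02353908] [0.48735429 0.1528958  0.26242109] [-1.86896216e+00 -2.52512897e+00 -7.46775898e-04] [1.27440635 0.58604977 0.06247073]
65.70646984690485 [0.46475727 0.22920839 0.39448277] [2.80049755 0.42031957 0.06621193] 257.5204945504179 191.85588023124473
```

View pics/w2.png

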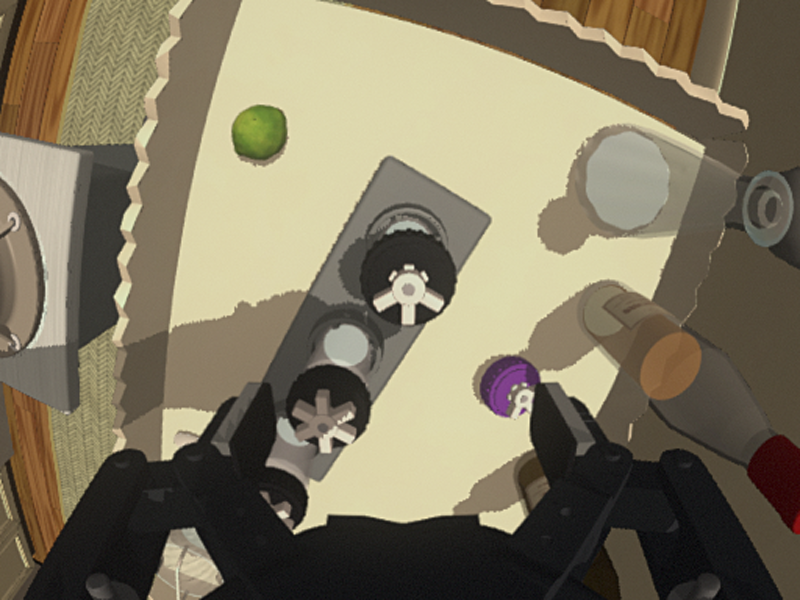

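The wrist view confirms it. The far base, with its hub at (409,289), has three full teeth and three stubs. The middle base at (325,412) has six teeth, and the purple one at (510,388) is excluded. Next I'll compute the worn base's axis.

```bash
python3 - <<'E'
from h import *
f=load('wrist');fl=192/np.tan(np.radians(float(f['vertical_fov']))/2)
def ray(u,v,z):
    d=np.array([u*.64+(.64-1)/2-f['cx'],v*.64-.18-f['cy']]);rr=np.hypot(*d);t=rr/fl
    c=np.r_[d/rr*np.sin(t),np.cos(t)];w=rot(f['orientation'])@c;p=f['xyz'];return (p+w*(z-p[2])/w[2]).round(4)
print(fl,ray(409,289,.150),ray(409,277,.130),ray(409,277,.135),ray(325,420,.15))
print(f['z_map'][185,262],f['z_map'][183:188,258:266])
E
```

```text
297.3186396354542 [0.4894 0.1608 0.15  ] [0.4892 0.1623 0.13  ] [0.4888 0.1636 0.135 ] [0.4647 0.0642 0.15  ]
0.25279757 [[0.25351423 0.2532042  0.25382286 0.25385317 0.25269014 0.25288594
  0.25477904 0.25383806]
 [0.2528191  0.25463435 0.25378287 0.25413498 0.2531368  0.25400227
  0.25422275 0.254752  ]
 [0.25440487 0.25437522 0.2540811  0.2553929  0.25279757 0.25517687
  0.25378686 0.25479907]
 [0.25541133 0.2542879  0.25352424 0.25516647 0.25410205 0.25428733
  0.25446582 0.2540005 ]
 [0.25585893 0.25452197 0.25579885 0.25529292 0.25481415 0.2551854
  0.2546407  0.25438333]]
```

```bash
python3 - <<'E'
from h import *
from scipy.optimize import least_squares
f=load('wrist');fl=192/np.tan(np.radians(float(f['vertical_fov']))/2)
v,u=np.mgrid[130:225,215:310];dx=u-f['cx'];dy=v-f['cy'];rr=np.hypot(dx,dy)+1e-9;t=rr/fl;z=f['z_map'][v,u]
c=np.stack([dx/rr*np.tan(t)*z,dy/rr*np.tan(t)*z,z],-1);P=c@rot(f['orientation']).T+f['xyz']
m=(P[...,2]>.115)&(np.hypot(P[...,0]-.489,P[...,1]-.16)<.045)
m&=f['frame'][v,u].max(-1)<400
q=P[m];print(len(q),q.min(0),q.max(0))
from cv2 import minEnclosingCircle
top=q[(q[:,2]>.128)&(q[:,2]<.142)]
print(cv2.minEnclosingCircle(top[:,:2].astype(np.float32)),np.percentile(q[:,2],[5,50,95]))
h=cv2.convexHull(top[:,:2].astype(np.float32))[:,0]
s=least_squares(lambda p:np.hypot(h[:,0]-p[0],h[:,1]-p[1])-p[2],[.489,.16,.028],loss='soft_l1',f_scale=.001);print(s.x)
E
```

```text
2987 [0.46006429 0.13371986 0.11531877] [0.51774676 0.18929725 0.15243147]
((0.4889906048774719, 0.16109812259674072), 0.028922462835907936) [0.1310541  0.13779826 0.15059382]
[0.48897224 0.16117887 0.02829687]
```

Call:
{"fn": "send_rows", "kwargs": {
  "deltas": [
    {"dx":1.6,"dy":8,"dz":-15,"rx":0,"ry":0,"rz":0},
    {"dx":1.6,"dy":8,"dz":-45,"rx":0,"ry":0,"rz":0},
    {"dx":1.6,"dy":8,"dz":-75,"rx":0,"ry":0,"rz":0},
    {"dx":1.6,"dy":8,"dz":-90,"rx":0,"ry":0,"rz":0}
  ]
}}

```text
clock: 1.78
tcp_pos: [0.4865, 0.1622, 0.1693]
orientation: [-1.863, -2.527, 0.005]
contact_force: [-0.9, -0.1, -0.8]
grip_width: 0.0853
gripper_force: 0.0
```

Call:
{"fn": "send_rows", "kwargs": {
  "deltas": [
    {"dx":0,"dy":0,"dz":-15,"rx":0,"ry":0,"rz":0},
    {"dx":0,"dy":0,"dz":-30,"rx":0,"ry":0,"rz":0},
    {"dx":0,"dy":0,"dz":-45,"rx":0,"ry":0,"rz":0},
    {"dx":0,"dy":0,"dz":-58,"rx":0,"ry":0,"rz":0}
  ]
}}

```text
clock: 2.12
tcp_pos: [0.4878, 0.1627, 0.1132]
orientation: [-1.864, -2.528, 0.001]
contact_force: [0.0, -0.6, 0.1]
grip_width: 0.0856
gripper_force: 0.0
```

Call:
{"fn": "send_rows", "kwargs": {
  "deltas": [
    {"dx":0,"dy":0,"dz":0,"rx":0,"ry":0,"rz":0},
    {"dx":0,"dy":0,"dz":0,"rx":0,"ry":0,"rz":0},
    {"dx":0,"dy":0,"dz":0,"rx":0,"ry":0,"rz":0},
    {"dx":0,"dy":0,"dz":0,"rx":0,"ry":0,"rz":0},
    {"dx":0,"dy":0,"dz":0,"rx":0,"ry":0,"rz":0}
  ],
  "jaw": 52,
  "newtons": 50
}}

```text
clock: 2.53
tcp_pos: [0.4884, 0.1627, 0.1151]
orientation: [1.865, 2.528, 0.001]
contact_force: [-1.7, -0.2, 2.9]
grip_width: 0.0541
gripper_force: 52.9
```

```bash
python3 - <<'E'
from h import *
o=r.get_obs();print({k:o[k] for k in o if k not in('qvel','tau')})
f=grab('wrist');cv2.imwrite('pics/w3.png',cv2.resize(f['frame'],(800,600),interpolation=cv2.INTER_CUBIC))
E
```

```text
{'clock': 2.5333, 'joints': array([-0.76414334,  0.40581812,  0.39781204,  2.06908447, -0.23775329,
        0.70869057,  0.08590885]), 'tcp_pos': array([0.48844386, 0.16266162, 0.11510638]), 'orientation': array([1.86479454e+00, 2.52818634e+00, 1.25963166e-03]), 'contact_force': array([-1.7160204 , -0.24068946,  2.90710001]), 'moment': array([-0.15985466,  0.43200814,  0.01507372]), 'gripper_force': 52.881923066452146, 'grip_width': 0.05412337402446971}
```

View pics/w3.png

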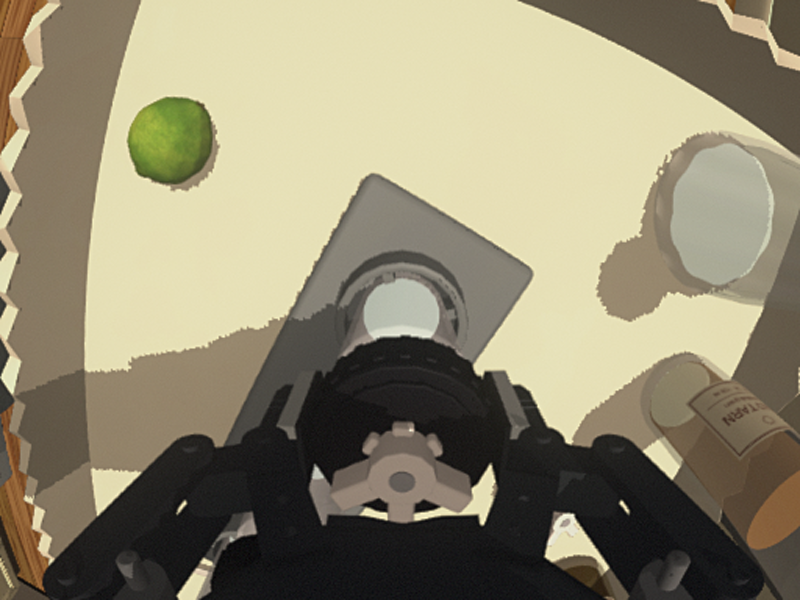

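The collar at (402,430) sits between both pads. I'll try counter-clockwise first.

Call:
{"fn": "send_rows", "kwargs": {
  "deltas": [
    {"dx":0,"dy":0,"dz":0,"rx":0,"ry":0,"rz":3},
    {"dx":0,"dy":0,"dz":0,"rx":0,"ry":0,"rz":6},
    {"dx":0,"dy":0,"dz":0,"rx":0,"ry":0,"rz":9},
    {"dx":0,"dy":0,"dz":0,"rx":0,"ry":0,"rz":9}
  ]
}}

```text
clock: 2.92
tcp_pos: [0.4867, 0.1643, 0.1151]
orientation: [-1.658, -2.663, -0.002]
contact_force: [-8.2, 3.9, 10.2]
grip_width: 0.0536
gripper_force: 50.7
```

```bash
cat > s.py <<'E'
from h import *
o=r.get_obs();print({k:o[k].round(3) if hasattr(o[k],'round') else o[k] for k in o if k not in('qvel','tau')},'tau7',o['tau'][6])
y=rot(o['orientation'])[:,1];print('yaw',np.degrees(np.arctan2(y[1],y[0])))
E
python3 s.py
```

```text
{'clock': 2.9167, 'joints': array([-0.732,  0.4  ,  0.355,  2.068, -0.216,  0.709,  0.219]), 'tcp_pos': array([0.487, 0.164, 0.115]), 'orientation': array([-1.658e+00, -2.663e+00, -2.000e-03]), 'contact_force': array([-8.195,  3.897, 10.2  ]), 'moment': array([ 0.847,  1.856, -0.971]), 'gripper_force': 50.72047000285238, 'grip_width': 0.05363642318793137} tau7 1.5542247891426086
yaw 26.186932527109253
```

There is about 1 N·m of resistance, so this way looks blocked. I'll try clockwise.

Call:
{"fn": "send_rows", "kwargs": {
  "deltas": [
    {"dx":0,"dy":0,"dz":0,"rx":0,"ry":0,"rz":-4},
    {"dx":0,"dy":0,"dz":0,"rx":0,"ry":0,"rz":-9},
    {"dx":0,"dy":0,"dz":0,"rx":0,"ry":0,"rz":-14},
    {"dx":0,"dy":0,"dz":0,"rx":0,"ry":0,"rz":-19},
    {"dx":0,"dy":0,"dz":0,"rx":0,"ry":0,"rz":-19}
  ]
}}

```text
clock: 3.33
tcp_pos: [0.4882, 0.164, 0.1151]
orientation: [-2.082, -2.352, -0.002]
contact_force: [-3.5, 3.3, 4.1]
grip_width: 0.0537
gripper_force: 51.5
```

```bash
python3 s.py
```

```text
{'clock': 3.3333, 'joints': array([-0.801,  0.412,  0.442,  2.071, -0.268,  0.712, -0.064]), 'tcp_pos': array([0.488, 0.164, 0.115]), 'orientation': array([-2.082e+00, -2.352e+00, -2.000e-03]), 'contact_force': array([-3.539,  3.274,  4.074]), 'moment': array([ 0.505,  0.666, -0.044]), 'gripper_force': 51.514253297355026, 'grip_width': 0.05373919257421907} tau7 -0.9285846166312695
yaw 6.97268275538264
```

It turns freely clockwise, so this is a left-hand thread. I'll continue to about 70° in total.

Call:
{"fn": "send_rows", "kwargs": {
  "deltas": [
    {"dx":0,"dy":0,"dz":0,"rx":0,"ry":0,"rz":-6},
    {"dx":0,"dy":0,"dz":0,"rx":0,"ry":0,"rz":-12},
    {"dx":0,"dy":0,"dz":0,"rx":0,"ry":0,"rz":-18},
    {"dx":0,"dy":0,"dz":0,"rx":0,"ry":0,"rz":-24},
    {"dx":0,"dy":0,"dz":0,"rx":0,"ry":0,"rz":-29}
  ]
}}

```text
clock: 3.75
tcp_pos: [0.4897, 0.1639, 0.1153]
orientation: [2.605, 1.755, 0.006]
contact_force: [2.5, 1.9, -0.1]
grip_width: 0.0539
gripper_force: 52.4
```

Call:
{"fn": "send_rows", "kwargs": {
  "deltas": [
    {"dx":0,"dy":0,"dz":0,"rx":0,"ry":0,"rz":-6},
    {"dx":0,"dy":0,"dz":0,"rx":0,"ry":0,"rz":-12},
    {"dx":0,"dy":0,"dz":0,"rx":0,"ry":0,"rz":-18},
    {"dx":0,"dy":0,"dz":0,"rx":0,"ry":0,"rz":-24},
    {"dx":0,"dy":0,"dz":0,"rx":0,"ry":0,"rz":-29}
  ]
}}

```text
clock: 4.17
tcp_pos: [0.4918, 0.1634, 0.1158]
orientation: [2.961, 1.046, 0.012]
contact_force: [7.3, -0.1, -0.8]
grip_width: 0.0534
gripper_force: 52.5
```

```bash
python3 s.py; python3 - <<'E'
from h import *
f=grab('wrist');cv2.imwrite('pics/w4.png',cv2.resize(f['frame'],(800,600),interpolation=cv2.INTER_CUBIC))
E
```

```text
{'clock': 4.1667, 'joints': array([-1.   ,  0.472,  0.711,  2.08 , -0.455,  0.738, -0.892]), 'tcp_pos': array([0.492, 0.163, 0.116]), 'orientation': array([2.961, 1.046, 0.012]), 'contact_force': array([ 7.306, -0.141, -0.837]), 'moment': array([-0.032, -1.438,  0.116]), 'gripper_force': 52.52736264606938, 'grip_width': 0.05341221429994734} tau7 0.7948348112404346
yaw -51.09753583176347
```

View pics/w4.png

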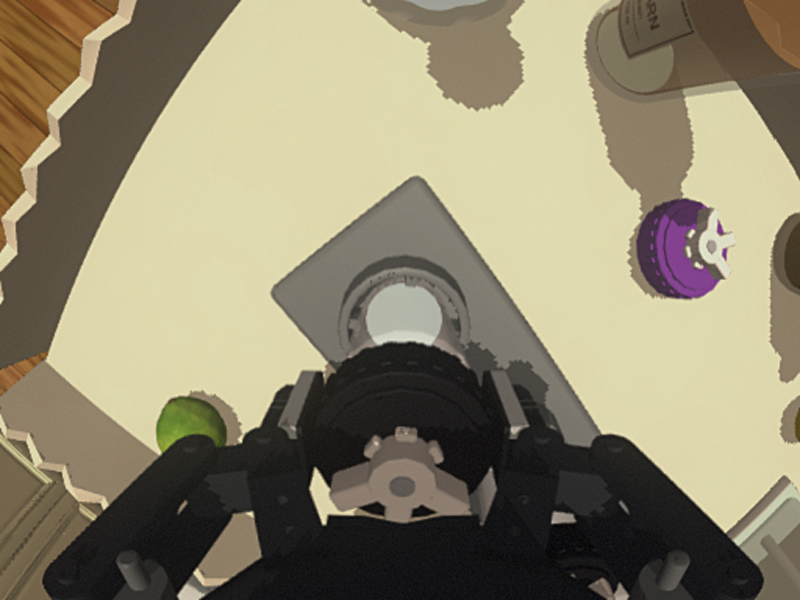

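The star at (402,480) keeps its place in the gripper, so the base has turned about 68° with it. I'll relieve the side load and lift gently.

Call:
{"fn": "send_rows", "kwargs": {
  "deltas": [
    {"dx":2,"dy":0,"dz":0,"rx":0,"ry":0,"rz":-2},
    {"dx":2,"dy":0,"dz":3,"rx":0,"ry":0,"rz":-3},
    {"dx":2,"dy":0,"dz":6,"rx":0,"ry":0,"rz":-3},
    {"dx":2,"dy":0,"dz":9,"rx":0,"ry":0,"rz":-3},
    {"dx":2,"dy":0,"dz":9,"rx":0,"ry":0,"rz":-3}
  ]
}}

```text
clock: 4.63
tcp_pos: [0.4916, 0.1626, 0.1244]
orientation: [2.986, 0.976, 0.005]
contact_force: [3.6, -1.9, 2.1]
grip_width: 0.0538
gripper_force: 53.7
```

```bash
python3 s.py
```

```text
{'clock': 4.6333, 'joints': array([-1.018,  0.464,  0.737,  2.073, -0.45 ,  0.763, -0.94 ]), 'tcp_pos': array([0.492, 0.163, 0.124]), 'orientation': array([2.986, 0.976, 0.005]), 'contact_force': array([ 3.569, -1.903,  2.12 ]), 'moment': array([-0.243, -0.821,  0.045]), 'gripper_force': 53.69864475214854, 'grip_width': 0.05378563210206916} tau7 -0.06596565479412675
yaw -53.801607655057474
```

Call:
{"fn": "send_rows", "kwargs": {
  "deltas": [
    {"dx":0,"dy":0,"dz":8,"rx":0,"ry":0,"rz":0},
    {"dx":0,"dy":0,"dz":16,"rx":0,"ry":0,"rz":0},
    {"dx":0,"dy":0,"dz":26,"rx":0,"ry":0,"rz":0},
    {"dx":0,"dy":0,"dz":36,"rx":0,"ry":0,"rz":0},
    {"dx":0,"dy":0,"dz":44,"rx":0,"ry":0,"rz":0}
  ]
}}

```text
clock: 5.05
tcp_pos: [0.4902, 0.1626, 0.1685]
orientation: [-2.986, -0.975, -0.0]
contact_force: [-0.4, 1.1, -0.9]
grip_width: 0.0534
gripper_force: 55.4
```

Call:
{"fn": "send_rows", "kwargs": {
  "deltas": [
    {"dx":0,"dy":0,"dz":10,"rx":0,"ry":0,"rz":0},
    {"dx":0,"dy":0,"dz":20,"rx":0,"ry":0,"rz":0},
    {"dx":0,"dy":0,"dz":28,"rx":0,"ry":0,"rz":0},
    {"dx":0,"dy":0,"dz":32,"rx":0,"ry":0,"rz":0},
    {"dx":0,"dy":0,"dz":32,"rx":0,"ry":0,"rz":0}
  ]
}}

```text
clock: 5.47
tcp_pos: [0.4909, 0.1628, 0.2004]
orientation: [-2.986, -0.975, -0.003]
contact_force: [0.1, -0.2, -0.6]
grip_width: 0.054
gripper_force: 55.4
```

Call:
{"fn": "send_rows", "kwargs": {
  "deltas": [
    {"dx":0,"dy":0,"dz":0,"rx":0,"ry":0,"rz":0},
    {"dx":0,"dy":0,"dz":0,"rx":0,"ry":0,"rz":0},
    {"dx":0,"dy":0,"dz":0,"rx":0,"ry":0,"rz":0},
    {"dx":0,"dy":0,"dz":0,"rx":0,"ry":0,"rz":0},
    {"dx":0,"dy":0,"dz":0,"rx":0,"ry":0,"rz":0}
  ]
}}

```text
clock: 5.88
tcp_pos: [0.4902, 0.1624, 0.199]
orientation: [2.986, 0.975, -0.001]
contact_force: [0.3, 0.3, 0.1]
grip_width: 0.0537
gripper_force: 55.4
```

```bash
python3 s.py; python3 - <<'E'
from h import *
f=grab('wrist');g=grab('scene')
a=cv2.resize(f['frame'][190:384,130:390],(536,400));b=cv2.resize(g['frame'][60:240,140:300],(264,400)) 
b=cv2.resize(g['frame'][90:240,150:270],(264,400))
cv2.imwrite('pics/w5.png',np.hstack([a,b]))
E
```

```text
{'clock': 5.8833, 'joints': array([-1.113,  0.349,  0.835,  2.016, -0.326,  0.913, -1.045]), 'tcp_pos': array([0.49 , 0.162, 0.199]), 'orientation': array([ 2.986e+00,  9.750e-01, -1.000e-03]), 'contact_force': array([0.299, 0.287, 0.091]), 'moment': array([-0.011,  0.028,  0.024]), 'gripper_force': 55.435384896118194, 'grip_width': 0.05373271152446101} tau7 0.0006487655264209025
yaw -53.83601927941131
```

View pics/w5.png

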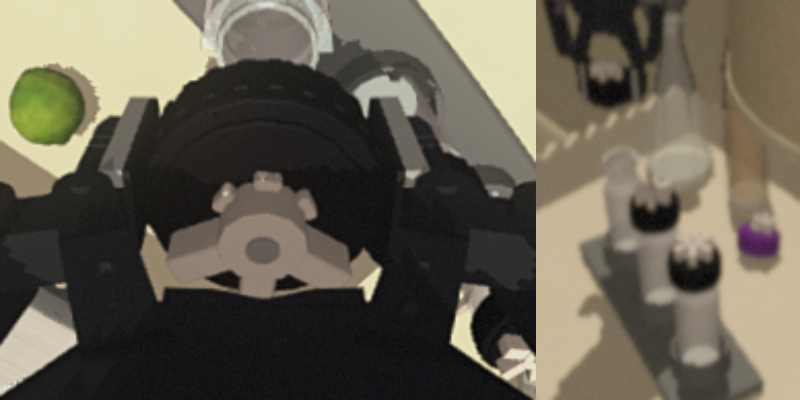

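The worn base is held upright in the gripper (right view, 608,85), well clear above its open cup at (620,160). The other two bases are still on their cups.

```bash
python3 -c "
from bench import r
print(r.hand_in())"
```

```text
the job is handed in; nothing more can be done
None
```

I unscrewed the worn base clockwise (left-hand thread), lifted it straight off its cup, and handed the job in with it held upright and still, about 75 mm clear of the cup rim; the other two bases are still on their cups.

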